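# Shuttle the hanging sample carrier round the bent wire to the green stop

## Robot

A 6-joint arm with a two-finger parallel gripper is mounted at the origin on a cart in front of the work surface, level with it; the furniture and walls round the work are solid. World frame = base frame: x ahead of the robot, y to its left, z up, the work surface at z = 0. Lengths are in m, angles in rad, forces in N, time in s.
With the tool pointing down it reaches from about 0.3 to 0.775 m from the base axis. Payload 14.6 kg.
Tool frame: the origin (TCP) lies at the very end of the fingers, on their centre line; the grasp point (between the pads) lies 19 mm behind it; x points along the fingers, y is the direction in which the jaws open and shut, and the axes are right-handed (so a half turn about x gives the same grasp; the last joint's range is limited). The gripper opens to 94 mm and grips with 3 to 60 N. Pads are 16 mm wide; open, the fingers measure 119 mm over their backs; the gripper's body (75 mm by 177 mm) begins 78 mm behind the grasp point.
Start: joints at [1.08, 0.3, 1.521, -0, 1.321, -0.067], TCP at [0.226, 0.501, 0.205] pointing down, gripper open.
Joint ranges: [-3.03, 3.03], [-0.79, 2.21], [0.23, 2.52], [-1.04, 4.18], [0, 3.07], [-2.55, 2.55]. Speed limits (rad/s): [2.22, 2.22, 2.57, 3.14, 3.14, 3.14].

## Interface

Orientations are given as a unit quaternion [w, x, y, z].
In Python, from bench import bot, optics gives the robot as it stands.
- The arm moves only by the tool jog_arm, never from a script. Its argument "moves" is a list of rows, each a list of 3 entries, a list of its own where there are three numbers: the shift along the tool's x, y, z scaled (see below), then the turn about the tool's x scaled (see below), then the closure, from -1 (fully open) to 1 (shut). A call has 1 to 12 rows; each row is the pose to reach, as a shift and turn from the pose commanded when the call began, along the tool's axes at that moment, turning the shorter way round; what a row does not reach only later rows make up. The controller multiplies each number of a shift by 40 cm and each number of a turn by pi rad. A row lasts 1/12 s, in which the tool goes at most 41.7 mm and 7.16 degrees, less where a joint would pass 70% of its speed; a pose out of reach is approached as far as the arm can. A call with a number of a shift or a turn outside -1 to 1 is refused whole. A call with a gripper value outside its range is refused whole. The fingers move at their own pace and stop on an object; "newtons" is the grip in N (left out, the last holds). Time passes only in rows, so rows that repeat a pose let the fingers close. It gives the time, the measured TCP pose, the force and the opening at its end, in the units of the state.
- bot.observe(): the state, without advancing time (a new reading comes with each control period).
- optics.snapshot(name): name is "side" or "top"; returns the picture (384x512x3 uint8, blue, green, red); there is no depth.
- optics.camera_params(name): a dict with "fx", "fy", "cx", "cy" (pixels), "rvec" (rotation vector, rad) and "tvec" (3), from world to camera coordinates, as OpenCV has them. Camera axes: x right, y down, z forward; pixel columns grow to the right and rows downward; lengths in m; the calibration is good to about 2 mm. A picture is of the moment at which its call begins. camera_params takes no time and is no camera call.
- bot.job_done(): hands the job in, once; it reports no verdict.
The state is a dict: "time_s": time; "joint_pos": joint angles; "joint_velocities": joint speeds; "effort": joint torques, N m; "ee_pos": TCP position; "ee_rot": TCP orientation; "contact_force": force on the tool from outside, world axes, zero at the start; "torque": the same for the moment, N m; "opening": finger opening in m.
Only numpy, scipy, OpenCV 4.12 (cv2) and the standard library are available. Lean on these libraries where they do the work, as an engineer would, in place of code of your own. Each camera call takes 0.05 s, during which the arm holds its last target. There are 200 camera calls.

## Task

Take the orange sample carrier by its tab and slide it along the bent wire, round the corners, until its collar is right up against the green stop, not the blue one. Let go of it there, so that it hangs still on the wire.

Things in the scene. Friction and masses are not known exactly. Their poses are not given: they have to be found in the camera images.
- carrier: Orange carrier, about 80 g with its hanging tube, loose on the wire's middle section. Origin: bore centre; z up, y along bore and wire. Collar 14 mm long, bore 20, outside 30. Flat tab 10 mm thick in x, 22 wide in y, 15 to 53 mm above origin: pinch across x from above. Tube foot 119 mm below. Hangs with origin 5 mm under the wire's axis. Binds over 30 degrees askew: turn it with the wire.
- rail: Fixed steel wire, 10 mm thick, axis level 165 mm above the bench, carried only by an upright leg and dark foot at each end. Origin: on the bench below the wire's middle. From above, in the rail's x, y, the axis runs through (50,-205), (50,-100), (0,-50), (0,50), (50,100), (50,205) mm: middle section, 45 degree corners rounded at 16 mm, slanting sections, end sections along y.
- green_stop: Fixed green stop on one end section of the wire, at (50,165) or (50,-165) mm of the rail; which end varies. Origin: its centre, on the wire's axis, 165 mm above the bench. Disc 28 mm across, 14 mm thick along the wire, with a thin flag 36 mm wide reaching 64 mm below the centre. When the collar touches it the two origins are 14 mm apart along the wire.
- blue_stop: Fixed blue stop of the same shape on the wire's other end section. Not the goal.

How it is judged:
At the end, for the whole second after the job is handed in: The carrier hangs upright (within 20 degrees) and at rest on the wire, released, with its origin within 26 mm of the green stop's origin, seen from above (14 mm when the collar touches the stop, so a gap of up to about 12 mm is allowed) (horizontal distance between carrier and green_stop below 0.026 m and height (world z) of carrier between 0.15 and 0.17 m and angle between carrier's own z axis and vertical below 0.35 rad and linear speed of carrier below 0.03 m/s).
It also fails if it takes over 38 s, if anything falls off the work surface, if the arm or the gripper's body presses on something with over 40 N, if the wrist force passes 120 N, or if a joint passes its speed limit or range.

## Working session

There is one attempt and no reset: what is moved stays moved. The work goes in short steps, Python scripts to look and compute and a tool call to move; the robot and the scene stay as the last step left them, time stands still between calls to the robot, and variables do not carry over. Pictures are saved under pics/ and viewed, about 8 in all and at most 12, crops included, and the job is handed in when it is done.

Besides the shell and the picture viewer there is one more tool, called after "Emit:" in YAML: its name, and indented under it one key for each argument. jog_arm: Moves the arm, as the interface text tells. Shifts and turns lie within -1 to 1; 1 stands for 40 cm of shift or pi rad of turn. Its arguments: {"type":"object","properties":{"moves":{"type":"array"},"newtons":{"type":"number"}},"required":["moves"]}

```bash
mkdir -p pics; cat > h.py <<'E'
import numpy as np, cv2
from bench import bot, optics
def ray(n,uv):
    p=optics.camera_params(n);R=cv2.Rodrigues(np.array(p["rvec"],float))[0];t=np.array(p["tvec"],float)
    d=np.array([(uv[0]-p["cx"])/p["fx"],(uv[1]-p["cy"])/p["fy"],1.])
    return -R.T@t, R.T@d
def onz(n,uv,z):
    c,d=ray(n,uv); return c+d*(z-c[2])/d[2]
def proj(n,P):
    p=optics.camera_params(n);K=np.array([[p["fx"],0,p["cx"]],[0,p["fy"],p["cy"]],[0,0,1]])
    return cv2.projectPoints(np.array(P,float).reshape(-1,3),np.array(p["rvec"],float),np.array(p["tvec"],float),K,None)[0].reshape(-1,2)
E
python3 - <<'E'
from h import *
ims=[]
for n in("top","side"):
    im=optics.snapshot(n);cv2.imwrite(f"pics/{n}0.png",im)
    c,_=ray(n,(256,192));print(n,c.round(3),{k:np.round(v,3) for k,v in optics.camera_params(n).items()})
print(bot.observe())
E
```

```text
top [ 0.387 -0.085  0.966] {'fx': np.float64(389.773), 'fy': np.float64(389.773), 'cx': np.float64(249.459), 'cy': np.float64(190.561), 'rvec': array([ 2.132, -2.136,  0.165]), 'tvec': array([-0.077,  0.537,  0.892])}
side [ 0.11  -0.689  0.546] {'fx': np.float64(378.371), 'fy': np.float64(378.371), 'cx': np.float64(254.115), 'cy': np.float64(182.546), 'rvec': array([ 2.012, -0.671,  0.368]), 'tvec': array([-0.491,  0.231,  0.701])}
{'time_s': 0.1, 'joint_pos': array([ 1.08035798e+00,  3.00386770e-01,  1.52152230e+00, -1.04003886e-06,
        1.32067694e+00, -6.65911993e-02]), 'joint_velocities': array([-1.78687879e-04, -9.46586081e-04, -4.65166734e-03, -3.81392926e-05,
        6.40469710e-04,  8.69352234e-04]), 'effort': array([ 1.09648445e-03, -5.32631385e+01, -3.53290021e+01,  7.09003396e-02,
        2.34001590e-02, -8.54559431e-06]), 'ee_pos': array([0.22608814, 0.50112897, 0.20495745]), 'ee_rot': array([ 0.69119119,  0.14839555,  0.69138362, -0.14907109]), 'contact_force': array([-0.01186629,  0.69148504, -0.54268158]), 'torque': array([-0.01091472, -0.0370577 , -0.00424011]), 'opening': 0.09374986913242417}
```

View pics/top0.png

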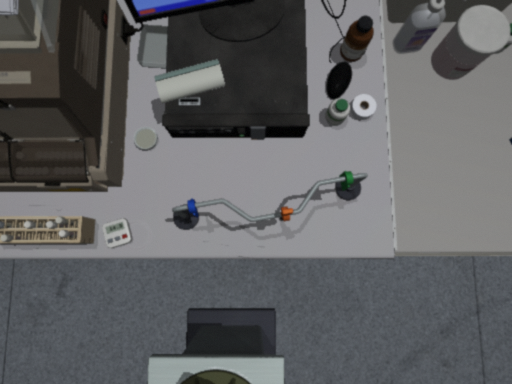

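View pics/side0.png

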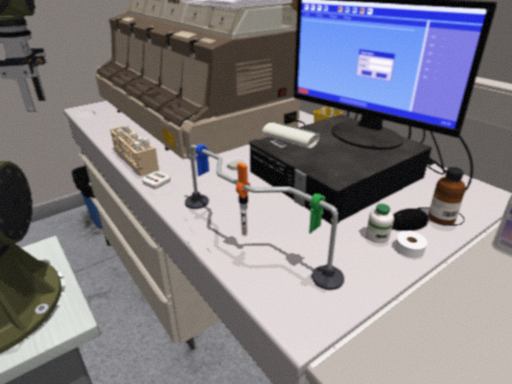

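The top picture shows blue stop at (191,208), green stop at (347,182) and the carrier at (286,213), on the middle section. The side picture agrees: carrier at (243,180), green stop at (316,212) on the near end. I'll enlarge both to find the wire's vertices.

```bash
python3 - <<'E'
from h import *
t=cv2.imread("pics/top0.png");s=cv2.imread("pics/side0.png")
a=cv2.resize(t[165:235,168:378],(798,266),interpolation=cv2.INTER_CUBIC)
b=cv2.resize(s[140:250,180:350],(510,330),interpolation=cv2.INTER_CUBIC)
o=np.zeros((600,800,3),np.uint8);o[:266,:798]=a;o[268:598,:510]=b;cv2.imwrite("pics/crop1.png",o)
for n,im in(("top",t),("side",s)):
    h=cv2.cvtColor(im,cv2.COLOR_BGR2HSV)
    roi=np.zeros(h.shape[:2],np.uint8)
    if n=="top": roi[165:235,168:378]=1
    else: roi[140:250,180:350]=1
    for c,lo,hi in(("orange",(3,150,90),(18,255,255)),("green",(50,120,40),(85,255,255)),("blue",(110,150,60),(128,255,255))):
        m=cv2.inRange(h,lo,hi)*roi; k,l,st,ce=cv2.connectedComponentsWithStats(m)
        for i in range(1,k):
            if st[i,4]>20: print(n,c,st[i],ce[i].round(1))
E
```

```text
top orange [282 207  11  13  89] [286.2 212.5]
top green [342 172  12  16 100] [348.2 178.4]
top blue [188 200  10  16 104] [191.9 207.5]
side orange [237 163  12  35 262] [241.9 179.9]
side green [310 193  15  38 334] [315.8 210.1]
side blue [196 144  12  31 239] [201.5 159.5]
```

View pics/crop1.png

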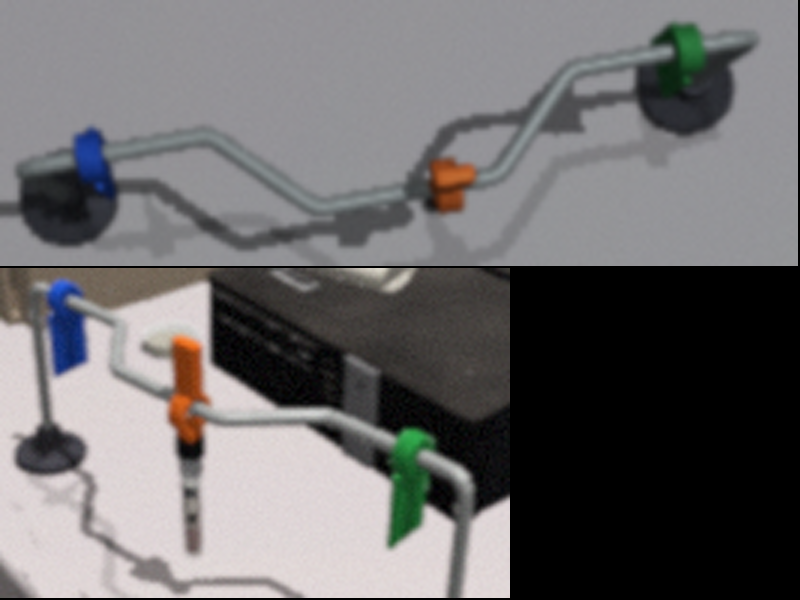

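```bash
cat >> h.py <<'E'
def fit():
    X=np.array([(207,131),(318,207),(492,178),(572,69),(20,170),(756,38)])
    M=np.array([(50,100),(0,50),(0,-50),(50,-100),(50,205),(50,-205)])/1e3
    W=np.array([onz("top",(168+(a+.5)/3.8-.5,165+(b+.5)/3.8-.5),.165)[:2] for a,b in X])
    # rigid fit (Kabsch)
    mc,wc=M[:4].mean(0),W[:4].mean(0)
    d=M-mc;e=W-wc; th=np.arctan2((d[:,0]*e[:,1]-d[:,1]*e[:,0]).sum(),(d*e).sum())
    R=np.array([[np.cos(th),-np.sin(th)],[np.sin(th),np.cos(th)]])
    return R,wc-R@mc,th,W,M
E
python3 - <<'E'
from h import *
R,t,th,W,M=fit()
print("rail",t.round(4),"th",np.degrees(th));print(((W-(M@R.T+t))*1e3).round(1))
rp=lambda x,y:(R@np.array([x,y])+t)
print("green",rp(.05,-.165).round(4),"dest",rp(.05,-.151).round(4))
# carrier: tab top at z ~0.16+.053=0.213 ; try several
T=(286.2,212.5)
# triangulate: orange top of tab in side (tip) approx; use ray intersection of centroids
c1,d1=ray("top",T);c2,d2=ray("side",(241.9,179.9))
A=np.stack([d1,-d2],1);k=np.linalg.lstsq(A,c2-c1,rcond=None)[0];P=(c1+d1*k[0]+c2+d2*k[1])/2
print("tri",P.round(4),"gap",np.linalg.norm(c1+d1*k[0]-c2-d2*k[1]),"rail frame",(R.T@(P[:2]-t)).round(4))
for n in("top","side"):
    for y in np.linspace(-.05,.05,5):
        p=rp(0,y);print(n,y,proj(n,[[*p,.213],[*p,.16]]).round(1).tolist())
for y in (-.165,.165):
  print(proj("top",[[*rp(.05,y),.165]]).round(1),proj("side",[[*rp(.05,y),.165],[*rp(.05,y),.13]]).round(1))
s=bot.observe();from scipy.spatial.transform import Rotation as Ro
q=s["ee_rot"];print(Ro.from_quat([*q[1:],q[0]]).as_matrix().round(4))
E
```

```text
rail [ 0.4665 -0.1307] th 9.95631659428464
[[ 1.2  1.1]
 [ 0.1 -1.6]
 [-1.7  2.5]
 [ 0.4 -2. ]
 [-1.8 -0.8]
 [-0.7 -0.2]]
green [ 0.5443 -0.2846] dest [ 0.5418 -0.2708]
tri [ 0.4702 -0.154   0.1764] gap 0.0001174431824701247 rail frame [-0.0003 -0.0236]
top -0.05 [[301.2, 208.0], [298.0, 210.9]]
top -0.025 [[288.5, 210.2], [286.2, 213.0]]
top 0.0 [[275.8, 212.5], [274.3, 215.1]]
top 0.02500000000000001 [[263.2, 214.7], [262.5, 217.3]]
top 0.05 [[250.4, 217.0], [250.6, 219.4]]
side -0.05 [[251.4, 167.7], [251.8, 191.7]]
side -0.025 [[242.0, 163.5], [242.7, 187.3]]
side 0.0 [[232.9, 159.6], [234.0, 183.0]]
side 0.02500000000000001 [[224.3, 155.8], [225.6, 178.9]]
side 0.05 [[215.9, 152.1], [217.5, 174.9]]
[[347.7 177.6]] [[315.7 201. ]
 [314.4 216.6]]
[[191.7 205.1]] [[200.8 149.5]
 [202.  162.7]]
[[-5.000e-04  4.113e-01  9.115e-01]
 [-9.000e-04  9.115e-01 -4.113e-01]
 [-1.000e+00 -1.000e-03 -1.000e-04]]
```

Rail pose: (0.4665, -0.1307), turned 9.96°. The carrier is at about (0.470, -0.154). Next I raise the arm and travel halfway.

Emit:
jog_arm:
  moves:
    - [[-0.07, 0, 0], 0, -1]
    - [[-0.1375, -0.05, 0.05], 0.03, -1]
    - [[-0.1375, -0.62, 0.615], 0.155, -1]
    - [[-0.1375, -0.62, 0.615], 0.155, -1]
    - [[-0.1375, -0.62, 0.615], 0.155, -1]
    - [[-0.1375, -0.62, 0.615], 0.155, -1]
    - [[-0.1375, -0.62, 0.615], 0.155, -1]
    - [[-0.1375, -0.62, 0.615], 0.155, -1]
    - [[-0.1375, -0.62, 0.615], 0.155, -1]
    - [[-0.1375, -0.62, 0.615], 0.155, -1]
    - [[-0.1375, -0.62, 0.615], 0.155, -1]
    - [[-0.1375, -0.62, 0.615], 0.155, -1]
  newtons: 15

```text
time_s: 1.1
ee_pos: [0.3487, 0.1732, 0.2604]
ee_rot: [0.635, 0.312, 0.635, -0.312]
contact_force: [-0.6, 0.9, -0.5]
opening: 0.0942
```

```bash
cat >> h.py <<'E'
from scipy.spatial.transform import Rotation as Ro
def togo(xyz,yaw):
    """scaled shift and turn to world TCP xyz with tool y at yaw deg"""
    s=bot.observe();q=s["ee_rot"];Rt=Ro.from_quat([*q[1:],q[0]]).as_matrix()
    sh=Rt.T@(np.array(xyz)-s["ee_pos"])/.4; cur=np.degrees(np.arctan2(Rt[1,1],Rt[0,1]))
    print("time",s["time_s"],"pos",s["ee_pos"].round(4),"yaw",cur.round(2),"shift",sh.round(4),"turn",round(-(yaw-cur)/180,4),"tilt",Rt[2,0].round(4),"F",s["contact_force"].round(1),"j",s["joint_pos"].round(2))
E
python3 -c "
from h import *
togo((.470,-.154,.26),9.96)"
```

```text
time 1.1 pos [0.3487 0.1732 0.2604] yaw 37.63 shift [ 0.001  -0.2594  0.833 ] turn 0.1537 tilt -1.0 F [-0.6  0.9 -0.5] j [ 0.37 -0.11  1.84  0.    1.41 -0.29]
```

Emit:
jog_arm:
  moves:
    - [[0.001, -0.2594, 0.833], 0.1537, -1]
    - [[0.001, -0.2594, 0.833], 0.1537, -1]
    - [[0.001, -0.2594, 0.833], 0.1537, -1]
    - [[0.001, -0.2594, 0.833], 0.1537, -1]
    - [[0.001, -0.2594, 0.833], 0.1537, -1]
    - [[0.001, -0.2594, 0.833], 0.1537, -1]
    - [[0.001, -0.2594, 0.833], 0.1537, -1]
    - [[0.001, -0.2594, 0.833], 0.1537, -1]
    - [[0.001, -0.2594, 0.833], 0.1537, -1]
    - [[0.001, -0.2594, 0.833], 0.1537, -1]
    - [[0.001, -0.2594, 0.833], 0.1537, -1]

```text
time_s: 2.02
ee_pos: [0.471, -0.1518, 0.2594]
ee_rot: [0.542, 0.454, 0.543, -0.454]
contact_force: [-0.2, 0.2, -0.6]
opening: 0.0938
```

```bash
python3 - <<'E'
from h import *
togo((.470,-.154,.184),9.96)
ims=[optics.snapshot(n) for n in("top","side")]
a=cv2.resize(ims[0][150:250,220:380],(800,500)[:2],interpolation=cv2.INTER_CUBIC)
b=cv2.resize(ims[1][90:250,180:340],(600,600),interpolation=cv2.INTER_CUBIC)
cv2.imwrite("pics/t2.png",a);cv2.imwrite("pics/s2.png",b)
E
```

```text
time 2.0167 pos [ 0.471  -0.1518  0.2594] yaw 10.15 shift [ 0.1885 -0.0033  0.0051] turn 0.0011 tilt -1.0 F [-0.2  0.2 -0.6] j [-0.39  0.14  1.59  0.    1.41 -0.56]
```

View pics/s2.png

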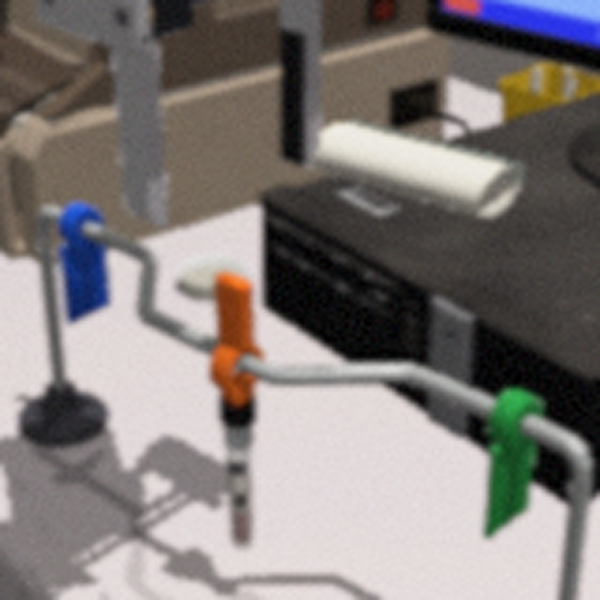

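The open fingers (tips at crop (145,215) and (297,160)) straddle the tab, whose top is at (234,275). I'll go down and close.

Emit:
jog_arm:
  moves:
    - [[0.06, -0.0033, 0.0051], 0, -1]
    - [[0.13, -0.0033, 0.0051], 0, -1]
    - [[0.1885, -0.0033, 0.0051], 0, -1]
    - [[0.1885, -0.0033, 0.0051], 0, -1]
    - [[0.1885, -0.0033, 0.0051], 0, 0.6]
    - [[0.1885, -0.0033, 0.0051], 0, 0.75]
    - [[0.1885, -0.0033, 0.0051], 0, 1]
    - [[0.1885, -0.0033, 0.0051], 0, 1]
    - [[0.1885, -0.0033, 0.0051], 0, 1]
    - [[0.1885, -0.0033, 0.0051], 0, 1]
    - [[0.1885, -0.0033, 0.0051], 0, 1]
    - [[0.1885, -0.0033, 0.0051], 0, 1]
  newtons: 12

```text
time_s: 3.12
ee_pos: [0.4699, -0.155, 0.1848]
ee_rot: [0.542, 0.454, 0.542, -0.454]
contact_force: [0.2, 0.3, -0.8]
opening: 0.044
```

```bash
python3 - <<'E'
from h import *
togo((.470,-.154,.184),9.96);print(bot.observe()["opening"],bot.observe()["torque"])
R,t,*_=fit();print("rail frame",R.T@(bot.observe()["ee_pos"][:2]-t))
ims=[optics.snapshot(n) for n in("top","side")]
b=cv2.resize(ims[1][110:230,180:340],(800,600),interpolation=cv2.INTER_CUBIC)
cv2.imwrite("pics/s3.png",b)
E
```

```text
time 3.1167 pos [ 0.4699 -0.155   0.1848] yaw 10.15 shift [ 0.002   0.0008 -0.0024] turn 0.001 tilt -1.0 F [ 0.2  0.3 -0.8] j [-0.39  0.2   1.7  -0.    1.25 -0.57]
0.0440283200627964 [-0.01813546  0.04880679  0.06824013]
rail frame [-0.00086704 -0.02449341]
```

View pics/s3.png

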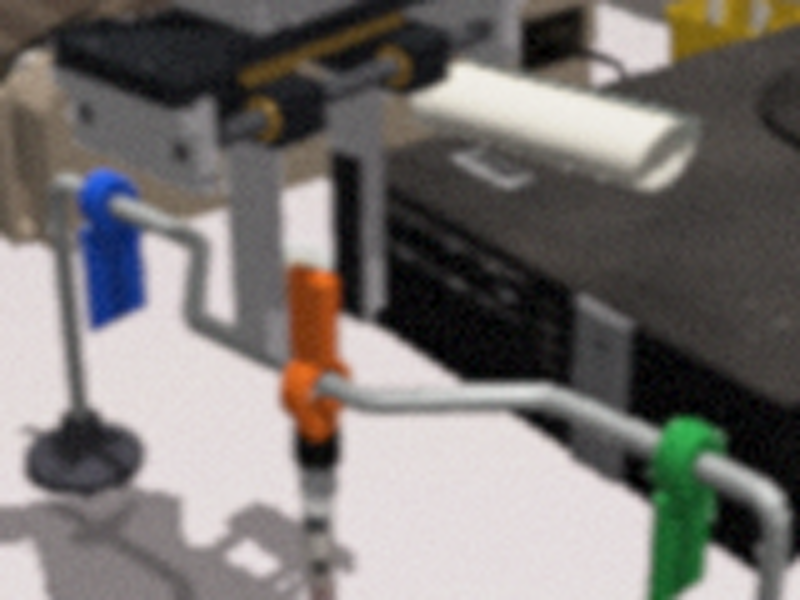

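The tab (crop (315,320)) lies between the fingers, which are still closing on either side. I'll finish closing.

Emit:
jog_arm:
  moves:
    - [[0, 0, 0], 0, 1]
    - [[0, 0, 0], 0, 1]
    - [[0, 0, 0], 0, 1]
    - [[0, 0, 0], 0, 1]
    - [[0, 0, 0], 0, 1]
    - [[0, 0, 0], 0, 1]
    - [[0, 0, 0], 0, 1]
    - [[0, 0, 0], 0, 1]
    - [[0, 0, 0], 0, 1]
    - [[0, 0, 0], 0, 1]

```text
time_s: 4.05
ee_pos: [0.4698, -0.155, 0.1847]
ee_rot: [0.542, 0.454, 0.542, -0.454]
contact_force: [0.4, -1.0, 0.3]
opening: 0.0099
```

```bash
python3 - <<'E'
from h import *
togo((.470,-.154,.184),9.96);print(bot.observe()["opening"],bot.observe()["torque"])
im=optics.snapshot("side")
cv2.imwrite("pics/s4.png",cv2.resize(im[110:230,180:340],(800,600),interpolation=cv2.INTER_CUBIC))
E
```

```text
time 4.05 pos [ 0.4698 -0.155   0.1847] yaw 10.15 shift [ 0.0016  0.0008 -0.0023] turn 0.0011 tilt -1.0 F [ 0.4 -1.   0.3] j [-0.39  0.2   1.7  -0.    1.24 -0.57]
0.00992044897874134 [-0.07408491 -0.02618369  0.02360077]
```

View pics/s4.png

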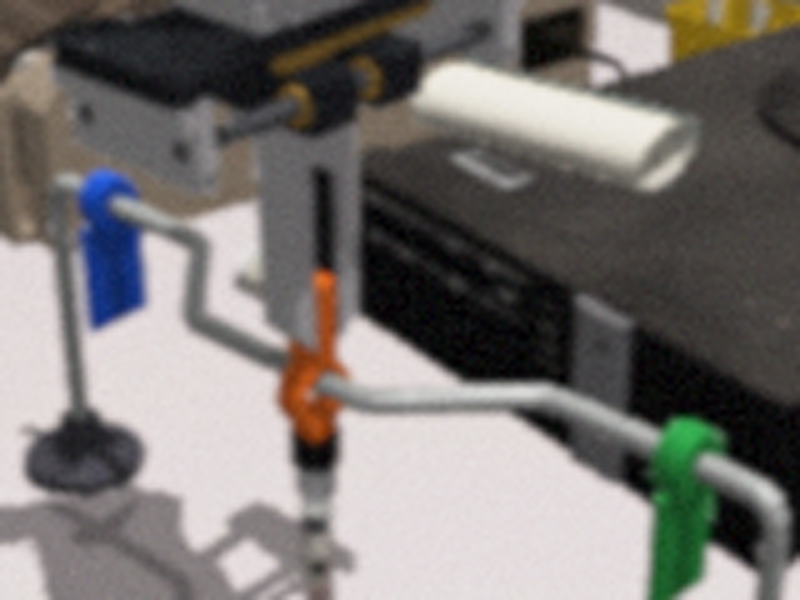

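Gripped, opening 9.9 mm (tab 10 mm). I'll compute the path round the first corner.

```bash
cat >> h.py <<'E'
V=np.array([(0,50),(0,-50),(50,-100),(50,-205)])/1e3
def wire(s):
    """rail-frame point and carrier turn (deg) at arc length s (mm) from y=+50, corners rounded by blending over +-14 mm"""
    S=np.array([0,100,170.7,275.7]);f=lambda q:np.array([np.interp(q,S,V[:,0]),np.interp(q,S,V[:,1])])
    p=f(s)
    for v in(100,170.7):
        a=s-v
        if abs(a)<6.6:  # arc of radius 16: quadratic blend is within 0.3 mm
            p=np.mean([f(s+k) for k in np.linspace(-6.6+abs(a),6.6-abs(a),9)],0) if 0 else f(v)+ ((6.6-a)**2*(f(v-6.6)-f(v))+(6.6+a)**2*(f(v+6.6)-f(v)))/(4*6.6**2)
    yaw=np.interp(s,[86,114,156.7,184.7],[0,45,45,0])
    return p,yaw
def rows(ss,z,off=(0,0)):
    R,t,th,*_=fit();s0=bot.observe();q=s0["ee_rot"];Rt=Ro.from_quat([*q[1:],q[0]]).as_matrix()
    cur=np.degrees(np.arctan2(Rt[1,1],Rt[0,1]));out=[]
    for s in ss:
        p,y=wire(s);w=R@(p+off)+t
        sh=Rt.T@(np.array([*w,z])-s0["ee_pos"])/.4
        out.append([np.round(sh,4).tolist(),round((cur-y-np.degrees(th))/180,4)])
        print(s,out[-1],1)
E
python3 -c "
from h import *
rows([74.5,86,90,94,98,102,106,110,114,124,134],.188)"
```

```text
74.5 [[-0.0084, 0.0022, 0.0001], np.float64(0.0011)] 1
86 [[-0.0084, 0.0021, 0.0289], np.float64(0.0011)] 1
90 [[-0.0084, 0.0021, 0.0389], np.float64(-0.0346)] 1
94 [[-0.0084, 0.0021, 0.0489], np.float64(-0.0703)] 1
98 [[-0.0084, 0.0034, 0.0583], np.float64(-0.106)] 1
102 [[-0.0084, 0.0069, 0.0668], np.float64(-0.1418)] 1
106 [[-0.0084, 0.0126, 0.0745], np.float64(-0.1775)] 1
110 [[-0.0084, 0.0196, 0.0816], np.float64(-0.2132)] 1
114 [[-0.0084, 0.0267, 0.0887], np.float64(-0.2489)] 1
124 [[-0.0084, 0.0443, 0.1065], np.float64(-0.2489)] 1
134 [[-0.0084, 0.0619, 0.1242], np.float64(-0.2489)] 1
```

Emit:
jog_arm:
  moves:
    - [[-0.0084, 0.0022, 0.0001], 0, 1]
    - [[-0.0084, 0.0021, 0.0289], 0.001, 1]
    - [[-0.0084, 0.0021, 0.0389], -0.0346, 1]
    - [[-0.0084, 0.0021, 0.0489], -0.0703, 1]
    - [[-0.0084, 0.0034, 0.0583], -0.106, 1]
    - [[-0.0084, 0.0069, 0.0668], -0.1418, 1]
    - [[-0.0084, 0.0126, 0.0745], -0.1775, 1]
    - [[-0.0084, 0.0196, 0.0816], -0.2132, 1]
    - [[-0.0084, 0.0267, 0.0887], -0.2489, 1]
    - [[-0.0084, 0.0443, 0.1065], -0.2489, 1]
    - [[-0.0084, 0.0619, 0.1242], -0.2489, 1]
    - [[-0.0084, 0.0619, 0.1242], -0.2489, 1]

```text
time_s: 5.1
ee_pos: [0.5037, -0.2008, 0.1878]
ee_rot: [0.674, 0.213, 0.674, -0.213]
contact_force: [-1.0, 0.4, -1.3]
opening: 0.0098
```

```bash
python3 - <<'E'
from h import *
togo((.470,-.154,.184),54.96);print(bot.observe()["opening"],bot.observe()["torque"])
ims=[optics.snapshot(n) for n in("top","side")]
cv2.imwrite("pics/s5.png",np.hstack([cv2.resize(ims[1][110:260,200:350],(400,400),interpolation=cv2.INTER_CUBIC),cv2.resize(ims[0][150:250,270:370],(400,400),interpolation=cv2.INTER_CUBIC)]))
rows([134,145,156.7,160.7,164.7,168.7,172.7,176.7,180.7,184.7],.188)
E
```

```text
time 5.1 pos [ 0.5037 -0.2008  0.1878] yaw 54.92 shift [ 0.0096  0.0474 -0.1363] turn -0.0002 tilt -1.0 F [-1.   0.4 -1.3] j [-0.45  0.3   1.57 -0.    1.28 -1.41]
0.009839727866659424 [-0.00868772  0.0204138  -0.00310141]
134 [[-0.0008, 0.0011, -0.0001], np.float64(-0.0002)] 1
145 [[-0.0008, 0.0011, 0.0274], np.float64(-0.0002)] 1
156.7 [[-0.0008, 0.0012, 0.0566], np.float64(-0.0002)] 1
160.7 [[-0.0008, 0.0012, 0.0666], np.float64(0.0355)] 1
164.7 [[-0.0008, 0.0011, 0.0766], np.float64(0.0713)] 1
168.7 [[-0.0008, -0.0002, 0.086], np.float64(0.107)] 1
172.7 [[-0.0008, -0.0038, 0.0946], np.float64(0.1427)] 1
176.7 [[-0.0008, -0.0095, 0.1022], np.float64(0.1784)] 1
180.7 [[-0.0008, -0.0165, 0.1093], np.float64(0.2141)] 1
184.7 [[-0.0008, -0.0236, 0.1164], np.float64(0.2498)] 1
```

View pics/s5.png

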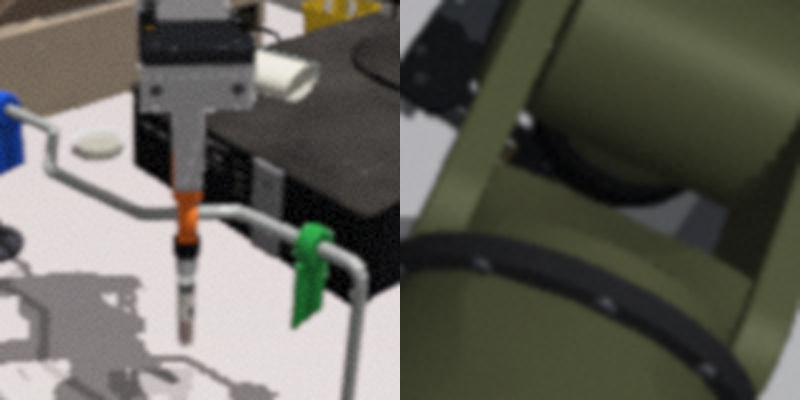

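The carrier (left crop (188,215)) is round the first corner and upright on the slant. The forces are about 1 N. The arm hides it from the top camera. On round the second corner.

Emit:
jog_arm:
  moves:
    - [[-0.0008, 0.0011, 0.013], 0, 1]
    - [[-0.0008, 0.0011, 0.0274], 0, 1]
    - [[-0.0008, 0.0012, 0.042], 0, 1]
    - [[-0.0008, 0.0012, 0.0566], 0, 1]
    - [[-0.0008, 0.0012, 0.0666], 0.0355, 1]
    - [[-0.0008, 0.0011, 0.0766], 0.0713, 1]
    - [[-0.0008, -0.0002, 0.086], 0.107, 1]
    - [[-0.0008, -0.0038, 0.0946], 0.1427, 1]
    - [[-0.0008, -0.0095, 0.1022], 0.1784, 1]
    - [[-0.0008, -0.0165, 0.1093], 0.2141, 1]
    - [[-0.0008, -0.0236, 0.1164], 0.2498, 1]
    - [[-0.0008, -0.0236, 0.1164], 0.2498, 1]

```text
time_s: 6.2
ee_pos: [0.5359, -0.2346, 0.1882]
ee_rot: [0.54, 0.456, 0.54, -0.456]
contact_force: [0.1, -0.9, -0.4]
opening: 0.0098
```

```bash
python3 - <<'E'
from h import *
togo((.470,-.154,.184),9.96);print(bot.observe()["opening"],bot.observe()["torque"])
im=optics.snapshot("side")
cv2.imwrite("pics/s6.png",cv2.resize(im[140:260,240:360],(600,600),interpolation=cv2.INTER_CUBIC))
rows([184.7,200,215,218,221.7,223],.188)
E
```

```text
time 6.2 pos [ 0.5359 -0.2346  0.1882] yaw 9.66 shift [ 0.0104 -0.1286 -0.2264] turn -0.0016 tilt -1.0 F [ 0.1 -0.9 -0.4] j [-0.48  0.39  1.44 -0.    1.31 -0.64]
0.009784336402841133 [-0.0203698   0.03470451 -0.02026541]
184.7 [[0.0004, -0.001, 0.0], np.float64(0.0006)] 1
200 [[0.0003, -0.0011, 0.0383], np.float64(0.0006)] 1
215 [[0.0003, -0.0012, 0.0758], np.float64(0.0006)] 1
218 [[0.0003, -0.0012, 0.0833], np.float64(0.0006)] 1
221.7 [[0.0003, -0.0012, 0.0925], np.float64(0.0006)] 1
223 [[0.0003, -0.0012, 0.0958], np.float64(0.0006)] 1
```

View pics/s6.png

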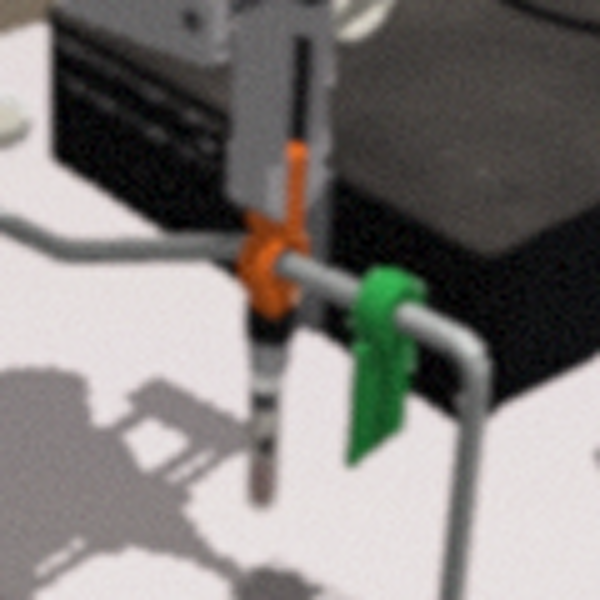

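Both corners are passed: the carrier (270,270) is upright on the end section, about 37 mm short of the green stop (385,310). I'll approach and slow down near contact.

Emit:
jog_arm:
  moves:
    - [[0.0003, -0.0011, 0.018], 0, 1]
    - [[0.0003, -0.0011, 0.036], 0, 1]
    - [[0.0003, -0.0011, 0.054], 0, 1]
    - [[0.0003, -0.0012, 0.068], 0, 1]
    - [[0.0003, -0.0012, 0.077], 0, 1]
    - [[0.0003, -0.0012, 0.082], 0, 1]
    - [[0.0003, -0.0012, 0.086], 0, 1]
    - [[0.0003, -0.0012, 0.088], 0, 1]
    - [[0.0003, -0.0012, 0.09], 0, 1]
    - [[0.0003, -0.0012, 0.0905], 0, 1]
    - [[0.0003, -0.0012, 0.0905], 0, 1]

```text
time_s: 7.17
ee_pos: [0.5414, -0.2692, 0.1881]
ee_rot: [0.541, 0.455, 0.542, -0.454]
contact_force: [-1.1, 2.7, 0.1]
opening: 0.0099
```

```bash
python3 - <<'E'
from h import *
togo((.5418,-.2708,.184),9.96);print(bot.observe()["opening"],bot.observe()["torque"])
im=optics.snapshot("side")
cv2.imwrite("pics/s7.png",cv2.resize(im[140:260,240:360],(600,600),interpolation=cv2.INTER_CUBIC))
E
```

```text
time 7.1667 pos [ 0.5414 -0.2692  0.1881] yaw 10.01 shift [0.0104 0.0003 0.004 ] turn 0.0003 tilt -1.0 F [-1.1  2.7  0.1] j [-0.52  0.44  1.38  0.    1.33 -0.7 ]
0.00986305066470402 [0.68745516 0.34653944 0.00870014]
```

View pics/s7.png

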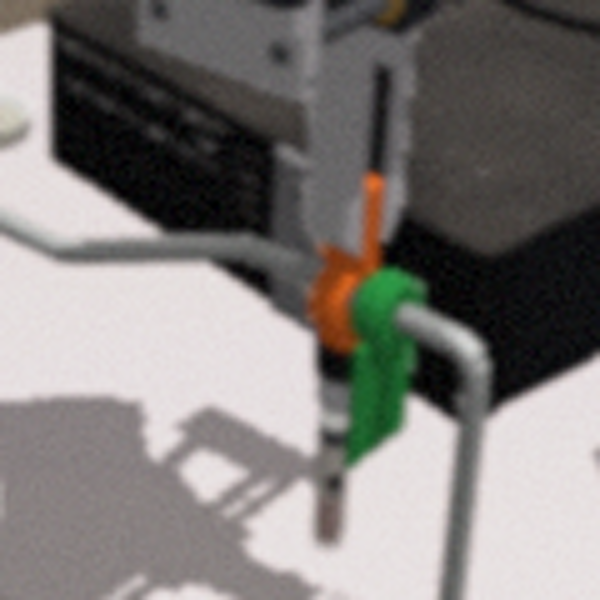

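The collar (335,300) touches the green disc (385,300) and the force has risen to 2.7 N. I'll ease off slightly, lower to hanging height and open slowly.

Emit:
jog_arm:
  moves:
    - [[0.004, 0, -0.001], 0, 1]
    - [[0.0085, 0, -0.002], 0, 1]
    - [[0.0085, 0, -0.002], 0, 1]
    - [[0.0085, 0, -0.002], 0, 1]
    - [[0.0085, 0, -0.002], 0, 0.7]
    - [[0.0085, 0, -0.002], 0, 0.6]
    - [[0.0085, 0, -0.002], 0, 0.4]
    - [[0.0085, 0, -0.002], 0, 0.2]
    - [[0.0085, 0, -0.002], 0, 0]
    - [[0.0085, 0, -0.002], 0, 0]
    - [[0.0085, 0, -0.002], 0, 0]
    - [[0.0085, 0, -0.002], 0, 0]
  newtons: 6

```text
time_s: 8.22
ee_pos: [0.5413, -0.2689, 0.1848]
ee_rot: [0.542, 0.455, 0.542, -0.455]
contact_force: [1.3, -0.8, 0.1]
opening: 0.047
```

Emit:
jog_arm:
  moves:
    - [[0, 0, 0], 0, 0]
    - [[0, 0, 0], 0, 0]
    - [[-0.02, 0, 0], 0, 0]
    - [[-0.05, 0, 0], 0, 0]
    - [[-0.1, 0, 0], 0, 0]
    - [[-0.15, 0, 0], 0, 0]
    - [[-0.2, 0, 0], 0, 0]
    - [[-0.2, 0, 0], 0, 0]
    - [[-0.2, 0, 0], 0, 0]
    - [[-0.2, 0, 0], 0, 0]
    - [[-0.2, 0, 0], 0, 0]
    - [[-0.2, 0, 0], 0, 0]

```text
time_s: 9.22
ee_pos: [0.5411, -0.2688, 0.2639]
ee_rot: [0.541, 0.454, 0.542, -0.455]
contact_force: [0.6, -0.4, -1.0]
opening: 0.047
```

```bash
python3 - <<'E'
from h import *
togo((.5418,-.2708,.184),9.96);print(bot.observe()["opening"])
im=optics.snapshot("side")
cv2.imwrite("pics/s8.png",cv2.resize(im[140:260,240:360],(600,600),interpolation=cv2.INTER_CUBIC))
h=cv2.cvtColor(im,cv2.COLOR_BGR2HSV);m=cv2.inRange(h,(3,150,90),(18,255,255));m[:140]=0;m[260:]=0;m[:,:240]=0;m[:,360:]=0
print(cv2.boundingRect(m),"expected centre",proj("side",[[.5418,-.2708,.213],[.5418,-.2708,.16]]).round(1).tolist())
E
```

```text
time 9.2167 pos [ 0.5411 -0.2688  0.2639] yaw 9.99 shift [0.1998 0.0011 0.0054] turn 0.0001 tilt -1.0 F [ 0.6 -0.4 -1. ] j [-0.52  0.39  1.27  0.    1.49 -0.7 ]
0.047044340778380364
(302, 174, 15, 38) expected centre [[311.2, 175.7], [309.4, 200.5]]
```

View pics/s8.png

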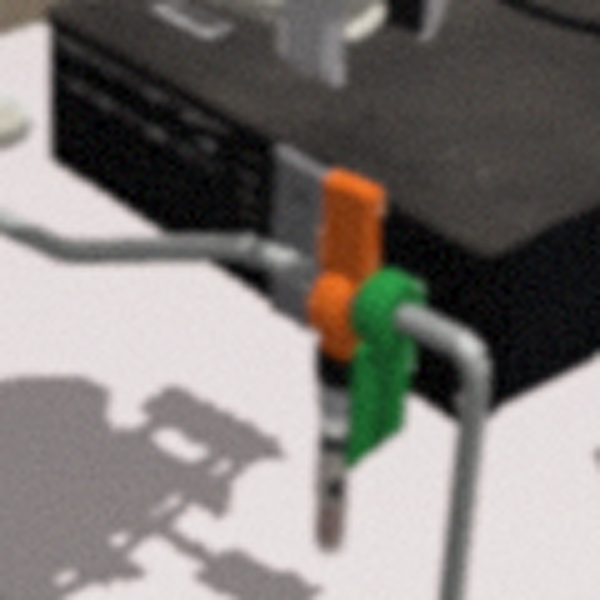

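The carrier is released and hangs upright (tab top (355,180), foot (330,545)), with its collar against the green disc. I'll let it settle, check that it is still, then hand in.

Emit:
jog_arm:
  moves:
    - [[0, 0, 0], 0, 0]
    - [[0, 0, 0], 0, 0]
    - [[0, 0, 0], 0, 0]
    - [[0, 0, 0], 0, 0]
    - [[0, 0, 0], 0, 0]
    - [[0, 0, 0], 0, 0]
    - [[0, 0, 0], 0, 0]
    - [[0, 0, 0], 0, 0]
    - [[0, 0, 0], 0, 0]
    - [[0, 0, 0], 0, 0]
    - [[0, 0, 0], 0, 0]
    - [[0, 0, 0], 0, 0]

```text
time_s: 10.27
ee_pos: [0.5413, -0.2689, 0.2648]
ee_rot: [0.542, 0.455, 0.542, -0.455]
contact_force: [0.4, -0.3, 0.3]
opening: 0.0472
```

```bash
python3 - <<'E'
from h import *
old=cv2.imread("pics/s8.png");f=[]
for i in range(4):
    im=optics.snapshot("side");h=cv2.cvtColor(im,cv2.COLOR_BGR2HSV);m=cv2.inRange(h,(3,150,90),(18,255,255))[140:260,240:360]
    M=cv2.moments(m,True);f.append((round(M["m10"]/M["m00"]+240,2),round(M["m01"]/M["m00"]+140,2),cv2.boundingRect(m)))
print(f, cv2.absdiff(old,cv2.resize(im[140:260,240:360],(600,600),interpolation=cv2.INTER_CUBIC))[150:580,280:440].mean())
still=np.ptp([a[0] for a in f])<.3 and np.ptp([a[1] for a in f])<.3
print("still",still)
if still: print(bot.job_done())
E
```

```text
[(308.69, 190.48, (62, 34, 15, 38)), (308.68, 190.49, (62, 34, 15, 38)), (308.64, 190.62, (62, 34, 15, 38)), (308.68, 190.58, (62, 34, 15, 38))] 2.1987839147286823
still True
the job is handed in; nothing more can be done
None
```

I slid the carrier by its tab round both corners to the green stop, let go of it there and handed the job in at about 10.5 s. The hand-in gives no verdict.

- **Contact:** during the final approach the force along the wire rose to about 2.7 N. The side picture showed the collar against the green disc. I backed off about 1 mm before opening, so any gap should be well under the 12 mm allowed.
- **Hanging:** the last side picture I viewed, after the fingers had opened and gone up, shows the carrier upright on the wire. Its orange centre moved less than 0.15 px over the last four frames.
- **Forces:** every reading I saw stayed under 3 N.
- **Limits of the checks:** I didn't recheck the final position from the top camera, which the arm had hidden earlier. It rests on the side view and the arm's own position. The rail fit left errors of up to about 2.5 to 3 mm at single points. No check failed or disagreed.

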